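# Clear the jointing bench and close the junction box

### The arm

A 7-joint arm with a two-finger parallel gripper is mounted at the origin on the work surface. World frame = base frame: x ahead of the robot, y to its left, z up, the work surface at z = 0. Lengths are in m, angles in rad, forces in N, time in s.
With the tool pointing down it reaches from about 0.4 to 0.85 m from the base axis. Payload 10.4 kg.
Tool frame: the origin (TCP) lies on the centre line of the jaws, within the pads' length; the fingertips stand 8 mm ahead of it and the grasp point (between the pads) lies 11 mm behind it (r.finger_overhang is the distance from the TCP to the fingertips, in m); z points along the fingers, y is the line along which they close (so a half turn about z gives the same grasp; the last joint's range is limited). The gripper opens to 87 mm and grips with 3 to 60 N. Pads are 19 mm wide; open, the fingers measure 117 mm over their backs; the gripper's body (75 mm by 190 mm) begins 51 mm behind the grasp point.
Start: joints at [-1.237, 0.332, -0.065, 1.46, 0.022, 1.35, -0.088], TCP at [0.218, 0.586, 0.231] pointing down, gripper open.
Joint ranges: [-2.6, 2.6], [-0.5, 2.12], [-1.47, 1.34], [0.16, 2.42], [-1.27, 4.41], [0.06, 2.06], [-2.6, 2.6]. Speed limits (rad/s): [2.22, 2.22, 2.79, 2.79, 3.14, 3.14, 3.14].

### API

Orientations are given as a 3x3 rotation matrix whose columns are the frame's x, y, z axes.
In Python, from station import r gives the robot as it stands.
- The arm moves only by the tool move_arm, never from a script. Its argument "motion" is a list of rows, each an object with "turn": the turn, a rotation vector about the world's x, y, z in rad, a list of three; "dp": the shift along the world's x, y, z in m, a list of three; "grip": the closure, from 0 (fully open) to 1 (shut). In form: [{"turn": [wx, wy, wz], "dp": [tx, ty, tz], "grip": grip}, ...]. A call has 1 to 20 rows; each row is the pose to reach, as a shift and turn from the pose commanded when the call began; what a row does not reach only later rows make up. A row lasts 1/10 s, in which the tool goes at most 50 mm and 8.59 degrees, less where a joint would pass 70% of its speed; a pose out of reach is approached as far as the arm can. A call with a gripper value outside its range is refused whole. The fingers move at their own pace and stop on an object; "grip_force" is the grip in N (left out, the last holds). Time passes only in rows, so rows that repeat a pose let the fingers close. It gives the time, the measured TCP pose, the force, the opening and the grip force at its end, in the units of the state.
- r.sense(): the state, without advancing time (a new reading comes with each control period).
- r.get_image(name): name is "scene" or "top"; returns the picture (420x560x3 uint8, red, green, blue); there is no depth.
- r.calibration(name): a dict with "mtx" (3x3 intrinsics, pixels), "D" ([k1, k2, p1, p2, k3] as OpenCV has them; the pictures are not rectified), "origin" and "attitude" of the camera in the world. Camera axes: x right, y down, z forward; pixel columns grow to the right and rows downward; lengths in m; the calibration is good to about 2 mm. A picture is of the moment at which its call begins. calibration takes no time and is no camera call.
- r.finish_job(): hands the job in; it is judged then, once.
The state is a dict: "t": time; "joint_pos": joint angles; "qd": joint speeds; "joint_torque": joint torques, N m; "ee_pos": TCP position; "eef_rot": TCP orientation; "wrist_force": force on the tool from outside, world axes, zero at the start; "wrist_torque": the same for the moment, N m; "width": finger opening in m; "grip_force": force on a finger pad.
Only numpy, scipy, OpenCV 4.12 (cv2) and the standard library are available. Lean on these libraries where they do the work, as an engineer would, in place of code of your own. Each camera call takes 0.05 s, during which the arm holds its last target. There are 200 camera calls.

### The job

Clear up after the installation work: put every offcut of trunking, conduit and batten, from the bench and out of the open junction box, into the black scrap tub. Only when all are in the tub, lay the loose cover plate rib up into the opening of the junction box and press it down until it sits level and flush with the rim. Leave the screwdriver, pliers, marker and tape where they are.

Things in the scene. Friction and masses are not known exactly. Their poses are not given: they have to be found in the camera images.
- opening (a point): open light grey plastic junction box, fixed to the bench, outside 134 (x) x 174 (y) x 34 mm tall, walls 12 mm. This point: centre of its opening at rim height; x and y along the opening's 110 and 150 mm sides, z up. Pit floor 20 mm below the rim; a stop post (9 x 15 mm) in each corner, top 10 mm below the rim. Place and yaw vary
- gasket (a joint): two stiff rubber gasket bars along the opening's short sides, 9 mm wide, that carry the cover. 0 = raised, 4 mm below the rim: a cover laid on them stands 6 mm proud and does not sink. Pressed with about 10 N they slide down and stay; about 0.006 (m) = down, the cover on the corner stops, flush with the rim
- cover_rib (a point): loose cover plate of the box, rib up on the bench: light grey plate 104 (x) x 144 (y) x 10 mm with a central pull rib on top, 14 (x) x 70 (y) x 32 mm tall; 0.18 kg. This point: middle of the rib, 26 mm above the underside, 16 mm above the plate's upper face; axes along the sides, z up. Fits the opening with 3 mm to spare a side, either way round; when flush this point is 16 mm above the rim
- tub: open black scrap tub, fixed to the bench on the other side of the box from the cover, outside 150 (x) x 190 (y) x 60 mm tall, walls 4 mm; origin at the centre of its underside, z up
- trunking_a_mid (a point): white plastic trunking offcut, an inverted U channel 60 mm long, 25 mm wide and tall, on the bench; this point is its centre, half-way up, x along its length. May be absent in a start (None from the beginning)
- conduit_a_mid (a point): grey conduit stub, a round pipe 58 mm long, 25 mm across, on the bench; this point is its centre, half-way up, x along its length. May be absent in a start (None from the beginning)
- batten_a_mid (a point): stepped wooden batten offcut, 56 mm long, 25 mm wide, 25 mm tall (15 mm tall over the last 22 mm at its +x end), on the bench; this point is its centre, half-way up, x along its length. May be absent in a start (None from the beginning)
- batten_b_mid (a point): stepped wooden batten offcut, 50 mm long, 25 mm wide, 25 mm tall (15 mm tall over the last 20 mm at its +x end), on the bench; this point is its centre, half-way up, x along its length. May be absent in a start (None from the beginning)
- trunking_b_mid (a point): white plastic trunking offcut, an inverted U channel 50 mm long, 25 mm wide and tall, on the bench; this point is its centre, half-way up, x along its length. May be absent in a start (None from the beginning)
- conduit_b_mid (a point): grey conduit stub, a round pipe 48 mm long, 25 mm across, on the bench; this point is its centre, half-way up, x along its length. May be absent in a start (None from the beginning)
- trunking_p_mid (a point): short white trunking offcut, an inverted U channel 44 mm long, 25 mm wide and tall, lying in the pit of the junction box; this point is its centre, half-way up, x along its length. May be absent in a start (None from the beginning)
- conduit_p_mid (a point): short grey conduit stub, 44 mm long, 25 mm across, lying in the pit of the junction box; this point is its centre, half-way up, x along its length. May be absent in a start (None from the beginning)
- screwdriver: bystander, to be left alone: screwdriver, 170 mm long, 26 mm thick black handle, steel blade, lying on the bench beyond the junction box; origin under its middle on the bench
- tape: bystander, to be left alone: roll of black tape, ring 72 mm across and 19 mm tall, lying flat beyond the box; origin at the centre of its underside
- marker: bystander, to be left alone: felt marker with cap, 124 mm long, 16 mm thick, lying at the far right; origin under its middle
- pliers: bystander, to be left alone: pair of pliers with black grips, about 140 mm long, 16 mm tall, lying at the far left; origin under the pivot

How it is judged:
On the way, in this order (a step that is already met when the one before it is completed fails the run):
1. every offcut present lies in the scrap tub (x of trunking_a_mid in the frame of tub between -0.075 and 0.075 m and y of trunking_a_mid in the frame of tub between -0.095 and 0.095 m and z of trunking_a_mid in the frame of tub between 0 and 0.06 m and x of conduit_a_mid in the frame of tub between -0.075 and 0.075 m and y of conduit_a_mid in the frame of tub between -0.095 and 0.095 m and z of conduit_a_mid in the frame of tub between 0 and 0.06 m and x of batten_a_mid in the frame of tub between -0.075 and 0.075 m and y of batten_a_mid in the frame of tub between -0.095 and 0.095 m and z of batten_a_mid in the frame of tub between 0 and 0.06 m and x of conduit_b_mid in the frame of tub between -0.075 and 0.075 m and y of conduit_b_mid in the frame of tub between -0.095 and 0.095 m and z of conduit_b_mid in the frame of tub between 0 and 0.06 m and x of trunking_b_mid in the frame of tub between -0.075 and 0.075 m and y of trunking_b_mid in the frame of tub between -0.095 and 0.095 m and z of trunking_b_mid in the frame of tub between 0 and 0.06 m and x of batten_b_mid in the frame of tub between -0.075 and 0.075 m and y of batten_b_mid in the frame of tub between -0.095 and 0.095 m and z of batten_b_mid in the frame of tub between 0 and 0.06 m and x of trunking_p_mid in the frame of tub between -0.075 and 0.075 m and y of trunking_p_mid in the frame of tub between -0.095 and 0.095 m and z of trunking_p_mid in the frame of tub between 0 and 0.06 m and x of conduit_p_mid in the frame of tub between -0.075 and 0.075 m and y of conduit_p_mid in the frame of tub between -0.095 and 0.095 m and z of conduit_p_mid in the frame of tub between 0 and 0.06 m), for 0.3 s.
2. the cover plate is pressed into the opening, level and flush (z of cover_rib in the frame of opening between 0.0142 and 0.0178 m and horizontal distance between cover_rib and opening below 0.006 m and angle between cover_rib's own z axis and vertical below 0.03 rad and angle between the y axis of cover_rib and the y axis of opening, either way round below 0.1 rad), for 0.2 s.
At the end, for the whole second after the job is handed in: Every offcut present lies inside the tub (its centre within the tub's outline and below its rim), the cover sits in the opening rib up, flush with the rim within 1.8 mm, centred within 6 mm, level within 0.03 rad and square within 0.1 rad, and the cover is at rest (all of step 1 and all of step 2 and linear speed of cover below 0.03 m/s); the robot touches nothing.
It fails at once if the screwdriver, tape, marker or pliers is moved by more than 60 mm (distance of any of screwdriver, tape, marker, pliers from where it was at the start of the episode above 0.06 m).
Of trunking_a, conduit_a, batten_a, conduit_b, trunking_b, batten_b, trunking_p, conduit_p only 6 to 8 are there at a start; the rules pass over those that are not, and their reading is None.
At some moment in a run one of trunking_a, conduit_a, batten_a, conduit_b, trunking_b, batten_b may be knocked a few centimetres aside while the robot is not near it.
Once in a run the grip may slacken for a moment while it holds something.
It also fails if it takes over 210 s, if anything falls off the work surface, if the arm or the gripper's body presses on something with over 40 N, if the wrist force passes 120 N, or if a joint passes its speed limit or range.

## Working session

There is one attempt and no reset: what is moved stays moved. The work goes in short steps, Python scripts to look and compute and a tool call to move; the robot and the scene stay as the last step left them, time stands still between calls to the robot, and variables do not carry over. Pictures are saved under pics/ and viewed, at most 14 in all, crops included, and the job is handed in when it is done.

Besides the shell and the picture viewer there is one more tool, called as name([rows], argument=value, ...), one row to a line, values as JSON. move_arm: Moves the arm, as the interface text tells. Its arguments: {"type":"object","properties":{"motion":{"type":"array","items":{"type":"object","properties":{"turn":{"type":"array","items":{"type":"number"}},"dp":{"type":"array","items":{"type":"number"}},"grip":{"type":"number"}}}},"grip_force":{"type":"number"}},"required":["motion"]}

```bash
mkdir -p pics; python3 - <<'E'
from station import r
import cv2,numpy as np
for n in("scene","top"):
    cv2.imwrite(f"pics/{n}0.png",cv2.cvtColor(r.get_image(n),cv2.COLOR_RGB2BGR))
    c=r.calibration(n);print(n,c)
s=r.sense();print(s["t"],s["ee_pos"],s["eef_rot"],s["width"],r.finger_overhang)
E
```

```text
scene {'mtx': array([[438.89945599,   0.        , 279.35402807],
       [  0.        , 438.89945599, 209.647695  ],
       [  0.        ,   0.        ,   1.        ]]), 'D': array([0.02202139, 0.        , 0.        , 0.        , 0.        ]), 'origin': array([1.35850388, 0.12185446, 0.69030583]), 'attitude': array([[-0.11620812,  0.63778916, -0.7613939 ],
       [ 0.99297278,  0.05733209, -0.10352817],
       [-0.02237684, -0.76807423, -0.63996973]])}
top {'mtx': array([[520.44616276,   0.        , 282.52636509],
       [  0.        , 520.44616276, 210.62135392],
       [  0.        ,   0.        ,   1.        ]]), 'D': array([-0.16772197,  0.        ,  0.        ,  0.        ,  0.        ]), 'origin': array([ 0.45271398, -0.01332545,  1.14992302]), 'attitude': array([[-0.01366952, -0.99510597,  0.09786348],
       [-0.99988811,  0.01419829,  0.00470867],
       [-0.00607512, -0.09778816, -0.99518871]])}
0.1 [0.21819549 0.58532287 0.22984537] [[-9.37018733e-01  3.49278903e-01 -3.77510057e-04]
 [ 3.49279101e-01  9.37017969e-01 -1.19815590e-03]
 [-6.47568706e-05 -1.25455090e-03 -9.99999211e-01]] 0.08698032893459749 0.008
```

View pics/top0.png

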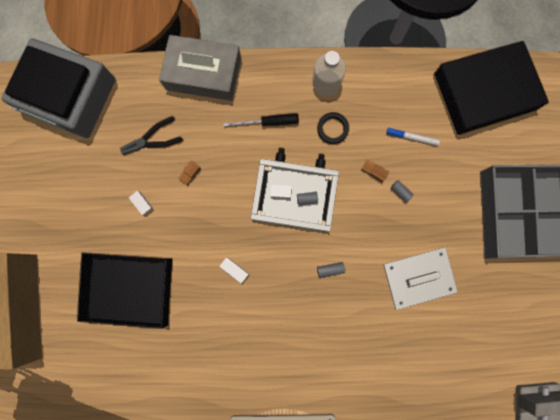

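View pics/scene0.png

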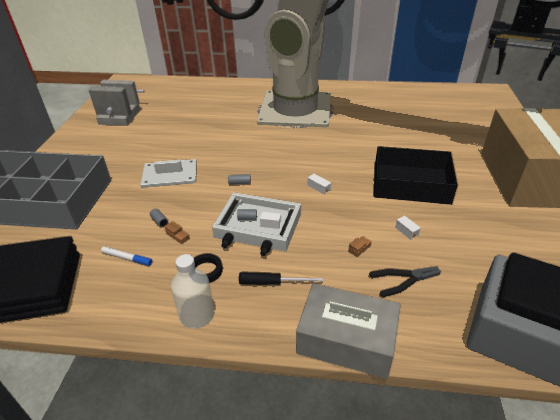

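The top view shows all eight offcuts: trunking at (234,270) and (141,204), conduits at (331,269) and (402,190), battens at (190,172) and (375,170), and the pit pieces at (281,192) and (307,199). The box is at (296,196), the cover at (421,278) and the tub at (125,290). The scene view agrees.

```bash
cat > h.py <<'E'
from station import r
import cv2,numpy as np
def cast(n,px,z):
    c=r.calibration(n);u=cv2.undistortPoints(np.float64(px).reshape(-1,1,2),c["mtx"],c["D"]).reshape(-1,2)
    d=np.c_[u,np.ones(len(u))]@np.array(c["attitude"]).T;o=np.array(c["origin"])
    return (o+d*((z-o[2])/d[:,2])[:,None])[:,:2]
def masks(im):
    h=cv2.cvtColor(im,cv2.COLOR_RGB2HSV).astype(int);H,S,V=h[...,0],h[...,1],h[...,2]
    return dict(white=(S<45)&(V>150),grey=(S<70)&(V<130)&(V>35),black=(V<45),
                brown=(S>120)&(V<165)&(H<14)&(V>40))
def find(m,seed,z,rad=40):
    m=m.astype(np.uint8).copy();w=np.zeros_like(m);cv2.circle(w,tuple(seed),rad,1,-1);m&=w
    k,lab,st,ce=cv2.connectedComponentsWithStats(m)
    ok=[i for i in range(1,k) if st[i,4]>=40]
    if not ok:return None
    def dist(i):
        p=np.argwhere(lab==i)[:,::-1];return np.hypot(*(p-seed).T).min()
    i=min(ok,key=dist);p=np.argwhere(lab==i)[:,::-1]
    W=cast("top",p,z).astype(np.float32)
    (c,(a,b),an)=cv2.minAreaRect(W*1000)
    if a<b:a,b,an=b,a,an+90
    return np.array(c)/1000,a,b,(an+90)%180-90,st[i,4]
SEEDS=dict(trA=("white",(234,270),.0125,25),trB=("white",(141,204),.0125,25),coA=("grey",(331,269),.0125,25),coB=("grey",(402,190),.0125,20),
 ba1=("brown",(190,172),.0125,20),ba2=("brown",(375,170),.0125,20),trP=("white",(281,192),.0265,15),coP=("grey",(307,199),.0265,18),
 cover=("white",(405,280),.01,60),box=("white",(260,195),.034,60),tub=("black",(125,290),.03,75))
def look(names=SEEDS,save=None):
    im=r.get_image("top");M=masks(im)
    if save:cv2.imwrite(save,cv2.cvtColor(im,cv2.COLOR_RGB2BGR))
    for n in names:
        k,s,z,rad=SEEDS[n];f=find(M[k],np.array(s),z,rad)
        print(n,None if f is None else (f[0].round(4),"L%.0f W%.0f ang%.1f n%d"%f[1:]))
    return im,M
E
python3 - <<'E'
from h import *
im,M=look()
print(im[172,190],im[170,375],im[269,331],im[192,281],im[199,307])
o=np.zeros((*im.shape[:2],3),np.uint8)
for k,c in dict(white=(255,255,255),grey=(128,128,128),black=(255,0,0),brown=(0,128,255)).items(): o[M[k]]=c
cv2.imwrite("pics/m.png",o)
E
```

```text
trA (array([0.4361, 0.1003]), 'L60 W26 ang50.9 n328')
trB (array([0.5879, 0.3105]), 'L51 W26 ang38.6 n248')
coA (array([ 0.4343, -0.1113]), 'L58 W23 ang-79.7 n278')
coB (array([ 0.6041, -0.2734]), 'L47 W24 ang43.8 n224')
ba1 (array([0.6533, 0.1998]), 'L48 W27 ang-33.7 n208')
ba2 (array([ 0.6522, -0.2146]), 'L54 W28 ang59.2 n239')
trP (array([ 0.6041, -0.0053]), 'L65 W64 ang10.6 n654')
coP (array([ 0.5887, -0.061 ]), 'L44 W26 ang-83.6 n240')
cover (array([ 0.4114, -0.3096]), 'L143 W103 ang-76.0 n2812')
box (array([ 0.5999, -0.0196]), 'L142 W132 ang80.4 n3068')
tub (array([0.3936, 0.3403]), 'L204 W149 ang86.1 n6132')
[142  93  52] [134  88  49] [123 122 122] [232 225 220] [104 105 104]
```

View pics/m.png

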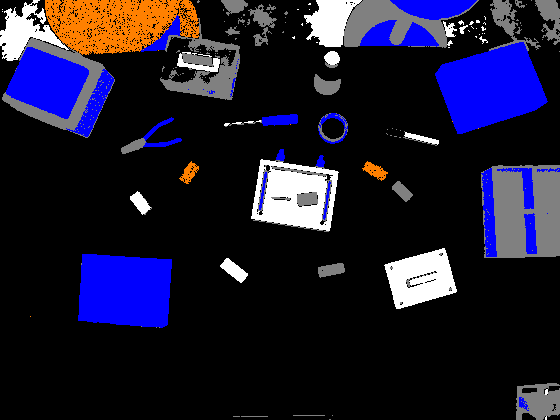

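move_arm([
  {"dp": [0.218, -0.485, -0.15], "turn": [0, 0, -1.897], "grip": 0.3},
  {"dp": [0.218, -0.485, -0.15], "turn": [0, 0, -1.897], "grip": 0.3},
  {"dp": [0.218, -0.485, -0.15], "turn": [0, 0, -1.897], "grip": 0.3},
  {"dp": [0.218, -0.485, -0.15], "turn": [0, 0, -1.897], "grip": 0.3},
  {"dp": [0.218, -0.485, -0.15], "turn": [0, 0, -1.897], "grip": 0.3},
  {"dp": [0.218, -0.485, -0.15], "turn": [0, 0, -1.897], "grip": 0.3},
  {"dp": [0.218, -0.485, -0.15], "turn": [0, 0, -1.897], "grip": 0.3},
  {"dp": [0.218, -0.485, -0.15], "turn": [0, 0, -1.897], "grip": 0.3},
  {"dp": [0.218, -0.485, -0.15], "turn": [0, 0, -1.897], "grip": 0.3},
  {"dp": [0.218, -0.485, -0.15], "turn": [0, 0, -1.897], "grip": 0.3},
  {"dp": [0.218, -0.485, -0.15], "turn": [0, 0, -1.897], "grip": 0.3},
  {"dp": [0.218, -0.485, -0.15], "turn": [0, 0, -1.897], "grip": 0.3},
  {"dp": [0.218, -0.485, -0.15], "turn": [0, 0, -1.897], "grip": 0.3},
  {"dp": [0.218, -0.485, -0.15], "turn": [0, 0, -1.897], "grip": 0.3},
  {"dp": [0.218, -0.485, -0.15], "turn": [0, 0, -1.897], "grip": 0.3},
  {"dp": [0.218, -0.485, -0.15], "turn": [0, 0, -1.897], "grip": 0.3},
])

```text
t: 1.75
ee_pos: [0.4362, 0.101, 0.0806]
eef_rot: [[0.629, 0.778, 0.0], [0.778, -0.629, 0.0], [0.0, 0.0, -1.0]]
wrist_force: [-0.5, -0.0, 0.2]
width: 0.0607
grip_force: 0.0
```

move_arm([
  {"dp": [0, 0, -0.04], "turn": [0, 0, 0], "grip": 0.3},
  {"dp": [0, -0.001, -0.069], "turn": [0, 0, 0], "grip": 0.3},
  {"dp": [0, -0.001, -0.069], "turn": [0, 0, 0], "grip": 0.3},
  {"dp": [0, -0.001, -0.069], "turn": [0, 0, 0], "grip": 1},
  {"dp": [0, -0.001, -0.069], "turn": [0, 0, 0], "grip": 1},
  {"dp": [0, -0.001, -0.069], "turn": [0, 0, 0], "grip": 1},
  {"dp": [0, -0.001, -0.069], "turn": [0, 0, 0], "grip": 1},
  {"dp": [0, -0.001, -0.069], "turn": [0, 0, 0], "grip": 1},
  {"dp": [0, 0, -0.03], "turn": [0, 0, 0], "grip": 1},
  {"dp": [0, 0, 0.02], "turn": [0, 0, 0], "grip": 1},
  {"dp": [0, 0.03, 0.05], "turn": [0, 0, 0.15], "grip": 1},
  {"dp": [-0.016, 0.18, 0.05], "turn": [0, 0, 0.61], "grip": 1},
  {"dp": [-0.016, 0.18, 0.05], "turn": [0, 0, 0.61], "grip": 1},
  {"dp": [-0.016, 0.18, 0.05], "turn": [0, 0, 0.61], "grip": 1},
  {"dp": [-0.016, 0.18, 0.05], "turn": [0, 0, 0.61], "grip": 1},
  {"dp": [-0.016, 0.18, 0.05], "turn": [0, 0, 0.61], "grip": 1},
  {"dp": [-0.016, 0.18, 0.05], "turn": [0, 0, 0.61], "grip": 1},
], grip_force=40)

```text
t: 3.45
ee_pos: [0.4206, 0.2795, 0.1305]
eef_rot: [[0.075, 0.997, -0.0], [0.997, -0.075, -0.001], [-0.001, 0.0, -1.0]]
wrist_force: [0.2, -0.8, -0.8]
width: 0.0247
grip_force: 40.0
```

```bash
python3 - <<'E'
from h import *
im,M=look(["trA","trB","coA","coB","ba1","ba2","coP","cover"],"pics/t1.png")
cv2.imwrite("pics/c1.png",cv2.cvtColor(cv2.resize(im[130:330,60:360],None,fx=2.6,fy=2.6,interpolation=cv2.INTER_CUBIC),cv2.COLOR_RGB2BGR))
g=cv2.cvtColor(im,cv2.COLOR_RGB2GRAY)
for t in(195,205,215,222):
    f=find((g>t)&(M["white"]),np.array((281,192)),.0265,15);print(t,f)
# box outline: white comp hull + tub
E
```

```text
trA None
trB (array([0.5877, 0.3104]), 'L50 W26 ang38.6 n250')
coA (array([ 0.4343, -0.1113]), 'L58 W23 ang-79.7 n273')
coB (array([ 0.6041, -0.2734]), 'L47 W24 ang43.8 n224')
ba1 (array([0.6532, 0.2003]), 'L47 W27 ang-36.9 n199')
ba2 (array([ 0.6513, -0.2142]), 'L54 W28 ang60.6 n249')
coP (array([ 0.5887, -0.061 ]), 'L44 W26 ang-83.6 n239')
cover (array([ 0.4113, -0.3096]), 'L143 W103 ang-76.0 n2826')
195 (array([ 0.60407544, -0.00525091]), 64.6166763305664, 64.09529113769531, 10.601893424987793, np.int32(626))
205 (array([ 0.60408063, -0.0052522 ]), 64.6183090209961, 64.08287811279297, 10.552621841430664, np.int32(591))
215 (array([ 0.60466034, -0.00143687]), 64.15135955810547, 54.70597839355469, -12.107650756835938, np.int32(444))
222 (array([ 0.60840625, -0.00313591]), 43.54835510253906, 21.987585067749023, 89.15592193603516, np.int32(207))
```

View pics/c1.png

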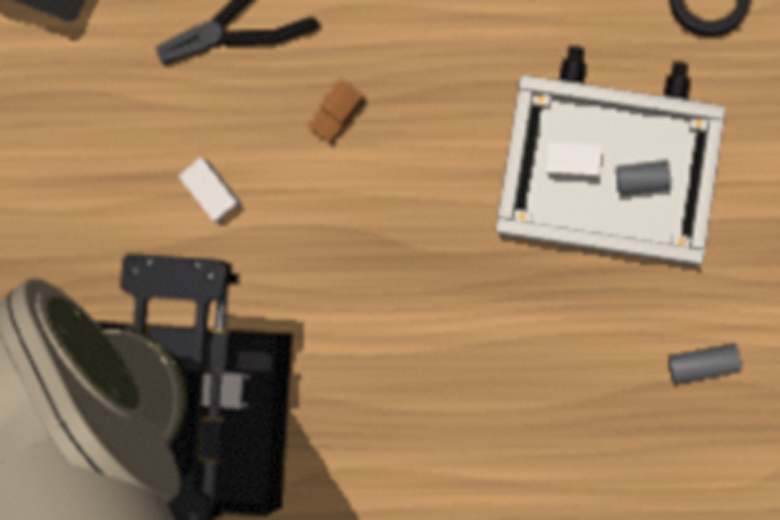

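move_arm([
  {"dp": [0, 0, -0.04], "turn": [0, 0, 0], "grip": 1},
  {"dp": [0, 0, -0.085], "turn": [0, 0, 0], "grip": 1},
  {"dp": [0, 0, -0.085], "turn": [0, 0, 0], "grip": 1},
  {"dp": [0, 0, -0.085], "turn": [0, 0, 0], "grip": 0.55},
  {"dp": [0, 0, -0.085], "turn": [0, 0, 0], "grip": 0.55},
  {"dp": [0, 0, -0.085], "turn": [0, 0, 0], "grip": 0.55},
  {"dp": [0, 0, -0.04], "turn": [0, 0, 0], "grip": 0.55},
  {"dp": [0, 0, 0.01], "turn": [0, 0, 0], "grip": 0.55},
  {"dp": [0.05, 0.01, 0], "turn": [0, 0, -0.15], "grip": 0.3},
  {"dp": [0.1, 0.02, -0.01], "turn": [0, 0, -0.3], "grip": 0.3},
  {"dp": [0.1675, 0.03, -0.02], "turn": [0, 0, -0.82], "grip": 0.3},
  {"dp": [0.1675, 0.03, -0.05], "turn": [0, 0, -0.82], "grip": 0.3},
  {"dp": [0.1675, 0.03, -0.05], "turn": [0, 0, -0.82], "grip": 0.3},
  {"dp": [0.1675, 0.03, -0.05], "turn": [0, 0, -0.82], "grip": 0.3},
  {"dp": [0.1675, 0.03, -0.05], "turn": [0, 0, -0.82], "grip": 0.3},
])

```text
t: 5.0
ee_pos: [0.5883, 0.311, 0.0816]
eef_rot: [[0.779, 0.626, 0.001], [0.626, -0.779, 0.0], [0.001, 0.0, -1.0]]
wrist_force: [-0.3, 0.3, 0.0]
width: 0.0609
grip_force: 0.0
```

move_arm([
  {"dp": [0, 0, -0.04], "turn": [0, 0, 0], "grip": 0.3},
  {"dp": [0, 0, -0.068], "turn": [0, 0, 0], "grip": 0.3},
  {"dp": [0, 0, -0.068], "turn": [0, 0, 0], "grip": 0.3},
  {"dp": [0, 0, -0.068], "turn": [0, 0, 0], "grip": 1},
  {"dp": [0, 0, -0.068], "turn": [0, 0, 0], "grip": 1},
  {"dp": [0, 0, -0.068], "turn": [0, 0, 0], "grip": 1},
  {"dp": [0, 0, -0.068], "turn": [0, 0, 0], "grip": 1},
  {"dp": [0, 0, -0.068], "turn": [0, 0, 0], "grip": 1},
  {"dp": [0, 0, -0.03], "turn": [0, 0, 0], "grip": 1},
  {"dp": [0, 0, 0.02], "turn": [0, 0, 0], "grip": 1},
  {"dp": [-0.03, 0.0, 0.05], "turn": [0, 0, 0.15], "grip": 1},
  {"dp": [-0.164, 0.028, 0.05], "turn": [0, 0, 0.82], "grip": 1},
  {"dp": [-0.164, 0.028, 0.05], "turn": [0, 0, 0.82], "grip": 1},
  {"dp": [-0.164, 0.028, 0.05], "turn": [0, 0, 0.82], "grip": 1},
  {"dp": [-0.164, 0.028, 0.05], "turn": [0, 0, 0.82], "grip": 1},
  {"dp": [-0.164, 0.028, 0.05], "turn": [0, 0, 0.82], "grip": 1},
  {"dp": [-0.164, 0.028, 0.05], "turn": [0, 0, 0.82], "grip": 1},
], grip_force=40)

```text
t: 6.7
ee_pos: [0.4237, 0.3387, 0.1309]
eef_rot: [[0.072, 0.997, 0.0], [0.997, -0.072, 0.0], [0.001, 0.0, -1.0]]
wrist_force: [0.8, -0.4, -0.1]
width: 0.0246
grip_force: 40.0
```

```bash
python3 - <<'E'
from h import *
im,M=look(["trB","coA","coB","ba1","ba2","coP"],"pics/t2.png")
E
```

```text
trB None
coA (array([ 0.4343, -0.1113]), 'L58 W23 ang-79.7 n273')
coB (array([ 0.6041, -0.2734]), 'L47 W24 ang43.8 n224')
ba1 (array([0.6529, 0.199 ]), 'L48 W27 ang-33.7 n207')
ba2 (array([ 0.6516, -0.2136]), 'L54 W27 ang56.4 n243')
coP (array([ 0.5887, -0.061 ]), 'L44 W26 ang-83.6 n239')
```

move_arm([
  {"dp": [0, 0, -0.04], "turn": [0, 0, 0], "grip": 1},
  {"dp": [0, 0, -0.085], "turn": [0, 0, 0], "grip": 1},
  {"dp": [0, 0, -0.085], "turn": [0, 0, 0], "grip": 1},
  {"dp": [0, 0, -0.085], "turn": [0, 0, 0], "grip": 0.55},
  {"dp": [0, 0, -0.085], "turn": [0, 0, 0], "grip": 0.55},
  {"dp": [0, 0, -0.085], "turn": [0, 0, 0], "grip": 0.55},
  {"dp": [0, 0, -0.04], "turn": [0, 0, 0], "grip": 0.55},
  {"dp": [0, 0, 0.01], "turn": [0, 0, 0], "grip": 0.55},
  {"dp": [0.04, -0.02, 0], "turn": [0, 0, 0.15], "grip": 0.3},
  {"dp": [0.08, -0.05, 0], "turn": [0, 0, 0.3], "grip": 0.3},
  {"dp": [0.229, -0.139, -0.02], "turn": [0, 0, 1.047], "grip": 0.3},
  {"dp": [0.229, -0.139, -0.05], "turn": [0, 0, 1.047], "grip": 0.3},
  {"dp": [0.229, -0.139, -0.05], "turn": [0, 0, 1.047], "grip": 0.3},
  {"dp": [0.229, -0.139, -0.05], "turn": [0, 0, 1.047], "grip": 0.3},
  {"dp": [0.229, -0.139, -0.05], "turn": [0, 0, 1.047], "grip": 0.3},
  {"dp": [0.229, -0.139, -0.05], "turn": [0, 0, 1.047], "grip": 0.3},
  {"dp": [0.229, -0.139, -0.05], "turn": [0, 0, 1.047], "grip": 0.3},
])

```text
t: 8.45
ee_pos: [0.6536, 0.1995, 0.0819]
eef_rot: [[-0.827, 0.562, 0.002], [0.562, 0.827, 0.001], [-0.001, 0.002, -1.0]]
wrist_force: [0.7, 1.1, 0.8]
width: 0.0605
grip_force: 0.0
```

move_arm([
  {"dp": [0, 0, -0.04], "turn": [0, 0, 0], "grip": 0.3},
  {"dp": [0, 0, -0.068], "turn": [0, 0, 0], "grip": 0.3},
  {"dp": [0, 0, -0.068], "turn": [0, 0, 0], "grip": 0.3},
  {"dp": [0, 0, -0.068], "turn": [0, 0, 0], "grip": 1},
  {"dp": [0, 0, -0.068], "turn": [0, 0, 0], "grip": 1},
  {"dp": [0, 0, -0.068], "turn": [0, 0, 0], "grip": 1},
  {"dp": [0, 0, -0.068], "turn": [0, 0, 0], "grip": 1},
  {"dp": [0, 0, -0.068], "turn": [0, 0, 0], "grip": 1},
  {"dp": [0, 0, -0.03], "turn": [0, 0, 0], "grip": 1},
  {"dp": [0, 0, 0.02], "turn": [0, 0, 0], "grip": 1},
  {"dp": [-0.03, 0.02, 0.05], "turn": [0, 0, -0.15], "grip": 1},
  {"dp": [-0.226, 0.195, 0.05], "turn": [0, 0, -1.047], "grip": 1},
  {"dp": [-0.226, 0.195, 0.05], "turn": [0, 0, -1.047], "grip": 1},
  {"dp": [-0.226, 0.195, 0.05], "turn": [0, 0, -1.047], "grip": 1},
  {"dp": [-0.226, 0.195, 0.05], "turn": [0, 0, -1.047], "grip": 1},
  {"dp": [-0.226, 0.195, 0.05], "turn": [0, 0, -1.047], "grip": 1},
  {"dp": [-0.226, 0.195, 0.05], "turn": [0, 0, -1.047], "grip": 1},
  {"dp": [-0.226, 0.195, 0.05], "turn": [0, 0, -1.047], "grip": 1},
  {"dp": [-0.226, 0.195, 0.05], "turn": [0, 0, -1.047], "grip": 1},
], grip_force=40)

```text
t: 10.35
ee_pos: [0.4261, 0.3953, 0.1308]
eef_rot: [[0.072, 0.997, 0.0], [0.997, -0.072, 0.0], [0.0, 0.0, -1.0]]
wrist_force: [1.0, -0.5, -0.6]
width: 0.0245
grip_force: 40.0
```

```bash
python3 - <<'E'
from h import *
im,M=look(["coA","coB","ba1","ba2","coP"],"pics/t3.png")
E
```

```text
coA (array([ 0.4344, -0.1116]), 'L57 W23 ang-79.7 n278')
coB (array([ 0.6041, -0.2734]), 'L47 W24 ang43.8 n223')
ba1 None
ba2 (array([ 0.6517, -0.2144]), 'L54 W27 ang56.9 n239')
coP (array([ 0.5887, -0.061 ]), 'L44 W26 ang-83.6 n240')
```

move_arm([
  {"dp": [0, 0, -0.04], "turn": [0, 0, 0], "grip": 1},
  {"dp": [0, 0, -0.085], "turn": [0, 0, 0], "grip": 1},
  {"dp": [0, 0, -0.085], "turn": [0, 0, 0], "grip": 1},
  {"dp": [0, 0, -0.085], "turn": [0, 0, 0], "grip": 0.55},
  {"dp": [0, 0, -0.085], "turn": [0, 0, 0], "grip": 0.55},
  {"dp": [0, 0, -0.085], "turn": [0, 0, 0], "grip": 0.55},
  {"dp": [0, 0, -0.04], "turn": [0, 0, 0], "grip": 0.55},
  {"dp": [0, 0, 0.01], "turn": [0, 0, 0], "grip": 0.55},
  {"dp": [0.0, -0.2, 0.01], "turn": [0, 0, 0.1], "grip": 0.3},
  {"dp": [0.0, -0.2, 0.01], "turn": [0, 0, 0.1], "grip": 0.3},
  {"dp": [0.0, -0.2, 0.01], "turn": [0, 0, 0.1], "grip": 0.3},
  {"dp": [0.0, -0.2, 0.01], "turn": [0, 0, 0.1], "grip": 0.3},
  {"dp": [0.0076, -0.506, -0.05], "turn": [0, 0, 0.25], "grip": 0.3},
  {"dp": [0.0076, -0.506, -0.05], "turn": [0, 0, 0.25], "grip": 0.3},
  {"dp": [0.0076, -0.506, -0.05], "turn": [0, 0, 0.25], "grip": 0.3},
  {"dp": [0.0076, -0.506, -0.05], "turn": [0, 0, 0.25], "grip": 0.3},
  {"dp": [0.0076, -0.506, -0.05], "turn": [0, 0, 0.25], "grip": 0.3},
  {"dp": [0.0076, -0.506, -0.05], "turn": [0, 0, 0.25], "grip": 0.3},
  {"dp": [0.0076, -0.506, -0.05], "turn": [0, 0, 0.25], "grip": 0.3},
  {"dp": [0.0076, -0.506, -0.05], "turn": [0, 0, 0.25], "grip": 0.3},
])

```text
t: 12.4
ee_pos: [0.4346, -0.114, 0.0814]
eef_rot: [[-0.171, 0.985, 0.002], [0.985, 0.171, -0.0], [-0.0, 0.002, -1.0]]
wrist_force: [0.3, 1.9, 0.0]
width: 0.0609
grip_force: 0.0
```

move_arm([
  {"dp": [0, 0, -0.04], "turn": [0, 0, 0], "grip": 0.3},
  {"dp": [0, 0, -0.068], "turn": [0, 0, 0], "grip": 0.3},
  {"dp": [0, 0, -0.068], "turn": [0, 0, 0], "grip": 0.3},
  {"dp": [0, 0, -0.068], "turn": [0, 0, 0], "grip": 1},
  {"dp": [0, 0, -0.068], "turn": [0, 0, 0], "grip": 1},
  {"dp": [0, 0, -0.068], "turn": [0, 0, 0], "grip": 1},
  {"dp": [0, 0, -0.068], "turn": [0, 0, 0], "grip": 1},
  {"dp": [0, 0, -0.068], "turn": [0, 0, 0], "grip": 1},
  {"dp": [0, 0, -0.03], "turn": [0, 0, 0], "grip": 1},
  {"dp": [0, 0, 0.02], "turn": [0, 0, 0], "grip": 1},
  {"dp": [-0.075, 0.397, 0.05], "turn": [0, 0, -0.25], "grip": 1},
  {"dp": [-0.075, 0.397, 0.05], "turn": [0, 0, -0.25], "grip": 1},
  {"dp": [-0.075, 0.397, 0.05], "turn": [0, 0, -0.25], "grip": 1},
  {"dp": [-0.075, 0.397, 0.05], "turn": [0, 0, -0.25], "grip": 1},
  {"dp": [-0.075, 0.397, 0.05], "turn": [0, 0, -0.25], "grip": 1},
  {"dp": [-0.075, 0.397, 0.05], "turn": [0, 0, -0.25], "grip": 1},
  {"dp": [-0.075, 0.397, 0.05], "turn": [0, 0, -0.25], "grip": 1},
  {"dp": [-0.075, 0.397, 0.05], "turn": [0, 0, -0.25], "grip": 1},
  {"dp": [-0.075, 0.397, 0.05], "turn": [0, 0, -0.25], "grip": 1},
  {"dp": [-0.075, 0.397, 0.05], "turn": [0, 0, -0.25], "grip": 1},
], grip_force=40)

```text
t: 14.4
ee_pos: [0.3579, 0.29, 0.131]
eef_rot: [[0.067, 0.998, 0.001], [0.998, -0.067, 0.001], [0.001, 0.001, -1.0]]
wrist_force: [0.9, -0.6, -0.3]
width: 0.0004
grip_force: 0.0
```

```bash
python3 - <<'E'
from h import *
im,M=look(["coA","coB","ba2","coP"],"pics/t4.png")
E
```

```text
coA (array([ 0.433 , -0.1114]), 'L57 W23 ang-79.7 n279')
coB (array([ 0.6041, -0.2734]), 'L47 W24 ang43.8 n224')
ba2 (array([ 0.6515, -0.2145]), 'L54 W27 ang56.1 n234')
coP (array([ 0.5887, -0.061 ]), 'L44 W26 ang-83.6 n240')
```

move_arm([
  {"dp": [0.075, -0.397, -0.05], "turn": [0, 0, 0.25], "grip": 0.3},
  {"dp": [0.075, -0.397, -0.05], "turn": [0, 0, 0.25], "grip": 0.3},
  {"dp": [0.075, -0.397, -0.05], "turn": [0, 0, 0.25], "grip": 0.3},
  {"dp": [0.075, -0.397, -0.05], "turn": [0, 0, 0.25], "grip": 0.3},
  {"dp": [0.075, -0.397, -0.05], "turn": [0, 0, 0.25], "grip": 0.3},
  {"dp": [0.075, -0.397, -0.05], "turn": [0, 0, 0.25], "grip": 0.3},
  {"dp": [0.075, -0.397, -0.05], "turn": [0, 0, 0.25], "grip": 0.3},
  {"dp": [0.075, -0.397, -0.05], "turn": [0, 0, 0.25], "grip": 0.3},
  {"dp": [0.075, -0.397, -0.05], "turn": [0, 0, 0.25], "grip": 0.3},
  {"dp": [0.075, -0.397, -0.05], "turn": [0, 0, 0.25], "grip": 0.3},
  {"dp": [0.075, -0.397, -0.05], "turn": [0, 0, 0.25], "grip": 0.3},
])

```text
t: 15.55
ee_pos: [0.4337, -0.1113, 0.0805]
eef_rot: [[-0.175, 0.985, -0.001], [0.985, 0.175, 0.0], [0.001, -0.0, -1.0]]
wrist_force: [-0.7, 0.7, -0.8]
width: 0.0605
grip_force: 0.0
```

move_arm([
  {"dp": [0, 0, -0.04], "turn": [0, 0, 0], "grip": 0.3},
  {"dp": [0, 0, -0.068], "turn": [0, 0, 0], "grip": 0.3},
  {"dp": [0, 0, -0.068], "turn": [0, 0, 0], "grip": 0.3},
  {"dp": [0, 0, -0.068], "turn": [0, 0, 0], "grip": 1},
  {"dp": [0, 0, -0.068], "turn": [0, 0, 0], "grip": 1},
  {"dp": [0, 0, -0.068], "turn": [0, 0, 0], "grip": 1},
  {"dp": [0, 0, -0.068], "turn": [0, 0, 0], "grip": 1},
  {"dp": [0, 0, -0.068], "turn": [0, 0, 0], "grip": 1},
], grip_force=40)

```text
t: 16.35
ee_pos: [0.4347, -0.1112, 0.013]
eef_rot: [[-0.176, 0.984, 0.001], [0.984, 0.176, 0.0], [0.0, 0.001, -1.0]]
wrist_force: [-1.1, 0.4, 1.1]
width: 0.0289
grip_force: 0.1
```

move_arm([
  {"dp": [0, 0, 0.03], "turn": [0, 0, 0], "grip": 1},
  {"dp": [0, 0, 0.05], "turn": [0, 0, 0], "grip": 1},
])

```text
t: 16.55
ee_pos: [0.4342, -0.1118, 0.0636]
eef_rot: [[-0.175, 0.984, -0.0], [0.984, 0.175, -0.001], [-0.001, -0.0, -1.0]]
wrist_force: [0.3, 0.7, -0.6]
width: 0.0238
grip_force: 40.0
```

```bash
python3 - <<'E'
from h import *
im,M=look(["coA","coB"],"pics/t5.png")
print(r.sense()["width"])
E
```

```text
coA (array([ 0.4353, -0.1142]), 'L107 W5 ang-12.7 n100')
coB (array([ 0.6041, -0.2734]), 'L47 W24 ang43.8 n224')
0.023594329449443275
```

move_arm([
  {"dp": [0, 0, -0.03], "turn": [0, 0, 0], "grip": 1},
  {"dp": [0, 0, -0.05], "turn": [0, 0, 0], "grip": 1},
  {"dp": [0, 0, -0.05], "turn": [0, 0, 0], "grip": 1},
  {"dp": [0, 0, -0.05], "turn": [0, 0, 0], "grip": 0.6},
  {"dp": [0, 0, -0.05], "turn": [0, 0, 0], "grip": 0.6},
  {"dp": [0, 0, -0.05], "turn": [0, 0, 0], "grip": 0.6},
  {"dp": [0, 0, -0.051], "turn": [0, 0, 0], "grip": 1},
  {"dp": [0, 0, -0.051], "turn": [0, 0, 0], "grip": 1},
  {"dp": [0, 0, -0.051], "turn": [0, 0, 0], "grip": 1},
  {"dp": [0, 0, -0.051], "turn": [0, 0, 0], "grip": 1},
  {"dp": [0, 0, -0.051], "turn": [0, 0, 0], "grip": 1},
  {"dp": [0, 0, -0.051], "turn": [0, 0, 0], "grip": 1},
  {"dp": [0, 0, 0], "turn": [0, 0, 0], "grip": 1},
  {"dp": [0, 0, 0.04], "turn": [0, 0, 0], "grip": 1},
])

```text
t: 18.0
ee_pos: [0.4335, -0.1121, 0.1032]
eef_rot: [[-0.175, 0.985, -0.003], [0.985, 0.175, -0.002], [-0.002, -0.003, -1.0]]
wrist_force: [2.0, 1.1, 0.2]
width: 0.0246
grip_force: 40.0
```

move_arm([
  {"dp": [-0.075, 0.397, 0.03], "turn": [0, 0, -0.25], "grip": 1},
  {"dp": [-0.075, 0.397, 0.03], "turn": [0, 0, -0.25], "grip": 1},
  {"dp": [-0.075, 0.397, 0.03], "turn": [0, 0, -0.25], "grip": 1},
  {"dp": [-0.075, 0.397, 0.03], "turn": [0, 0, -0.25], "grip": 1},
  {"dp": [-0.075, 0.397, 0.03], "turn": [0, 0, -0.25], "grip": 1},
  {"dp": [-0.075, 0.397, 0.03], "turn": [0, 0, -0.25], "grip": 1},
  {"dp": [-0.075, 0.397, 0.03], "turn": [0, 0, -0.25], "grip": 1},
  {"dp": [-0.075, 0.397, 0.03], "turn": [0, 0, -0.25], "grip": 1},
  {"dp": [-0.075, 0.397, 0.03], "turn": [0, 0, -0.25], "grip": 1},
  {"dp": [-0.075, 0.397, 0.03], "turn": [0, 0, -0.25], "grip": 1},
  {"dp": [-0.075, 0.397, 0.03], "turn": [0, 0, -0.25], "grip": 1},
])

```text
t: 19.1
ee_pos: [0.3593, 0.2855, 0.1323]
eef_rot: [[0.072, 0.997, -0.0], [0.997, -0.072, -0.001], [-0.001, -0.0, -1.0]]
wrist_force: [0.8, -0.9, -0.3]
width: 0.025
grip_force: 40.0
```

```bash
python3 - <<'E'
from h import *
im,M=look(["coA","coB","ba2","coP"],"pics/t6.png")
E
```

```text
coA None
coB (array([ 0.6041, -0.2734]), 'L47 W24 ang43.8 n225')
ba2 (array([ 0.6504, -0.2144]), 'L55 W27 ang62.0 n238')
coP (array([ 0.5887, -0.061 ]), 'L44 W26 ang-83.6 n239')
```

move_arm([
  {"dp": [0, 0, -0.04], "turn": [0, 0, 0], "grip": 1},
  {"dp": [0, 0, -0.087], "turn": [0, 0, 0], "grip": 1},
  {"dp": [0, 0, -0.087], "turn": [0, 0, 0], "grip": 1},
  {"dp": [0, 0, -0.087], "turn": [0, 0, 0], "grip": 0.55},
  {"dp": [0, 0, -0.087], "turn": [0, 0, 0], "grip": 0.55},
  {"dp": [0, 0, -0.087], "turn": [0, 0, 0], "grip": 0.55},
  {"dp": [0, 0, -0.04], "turn": [0, 0, 0], "grip": 0.55},
  {"dp": [0, 0, 0.0], "turn": [0, 0, 0], "grip": 0.55},
  {"dp": [0.05, -0.09, 0.01], "turn": [0, 0, 0.05], "grip": 0.55},
  {"dp": [0.229, -0.346, -0.052], "turn": [0, 0, 0.183], "grip": 0.55},
  {"dp": [0.229, -0.346, -0.052], "turn": [0, 0, 0.183], "grip": 0.55},
  {"dp": [0.229, -0.346, -0.052], "turn": [0, 0, 0.183], "grip": 0.55},
  {"dp": [0.229, -0.346, -0.052], "turn": [0, 0, 0.183], "grip": 0.55},
  {"dp": [0.229, -0.346, -0.052], "turn": [0, 0, 0.183], "grip": 0.55},
  {"dp": [0.229, -0.346, -0.052], "turn": [0, 0, 0.183], "grip": 0.55},
  {"dp": [0.229, -0.346, -0.052], "turn": [0, 0, 0.183], "grip": 0.55},
  {"dp": [0.229, -0.346, -0.052], "turn": [0, 0, 0.183], "grip": 0.55},
  {"dp": [0.229, -0.346, -0.052], "turn": [0, 0, 0.183], "grip": 0.55},
  {"dp": [0.229, -0.346, -0.052], "turn": [0, 0, 0.183], "grip": 0.55},
  {"dp": [0.229, -0.346, -0.052], "turn": [0, 0, 0.183], "grip": 0.55},
])

```text
t: 21.15
ee_pos: [0.5885, -0.0588, 0.0814]
eef_rot: [[-0.111, 0.994, 0.001], [0.994, 0.111, 0.001], [0.001, 0.001, -1.0]]
wrist_force: [0.1, 1.5, -0.1]
width: 0.0391
grip_force: 0.0
```

move_arm([
  {"dp": [0, 0, -0.035], "turn": [0, 0, 0], "grip": 0.55},
  {"dp": [0, 0, -0.054], "turn": [0, 0, 0], "grip": 0.55},
  {"dp": [0, 0, -0.054], "turn": [0, 0, 0], "grip": 0.55},
  {"dp": [0, 0, -0.054], "turn": [0, 0, 0], "grip": 1},
  {"dp": [0, 0, -0.054], "turn": [0, 0, 0], "grip": 1},
  {"dp": [0, 0, -0.054], "turn": [0, 0, 0], "grip": 1},
  {"dp": [0, 0, -0.054], "turn": [0, 0, 0], "grip": 1},
  {"dp": [0, 0, -0.054], "turn": [0, 0, 0], "grip": 1},
  {"dp": [0, 0, -0.02], "turn": [0, 0, 0], "grip": 1},
  {"dp": [0, 0, 0.03], "turn": [0, 0, 0], "grip": 1},
])

```text
t: 22.15
ee_pos: [0.5866, -0.0601, 0.1098]
eef_rot: [[-0.11, 0.994, -0.005], [0.994, 0.11, -0.001], [-0.0, -0.005, -1.0]]
wrist_force: [0.2, -0.2, 0.2]
width: 0.0246
grip_force: 40.0
```

move_arm([
  {"dp": [-0.225, 0.403, 0.022], "turn": [0, 0, -0.183], "grip": 1},
  {"dp": [-0.225, 0.403, 0.022], "turn": [0, 0, -0.183], "grip": 1},
  {"dp": [-0.225, 0.403, 0.022], "turn": [0, 0, -0.183], "grip": 1},
  {"dp": [-0.225, 0.403, 0.022], "turn": [0, 0, -0.183], "grip": 1},
  {"dp": [-0.225, 0.403, 0.022], "turn": [0, 0, -0.183], "grip": 1},
  {"dp": [-0.225, 0.403, 0.022], "turn": [0, 0, -0.183], "grip": 1},
  {"dp": [-0.225, 0.403, 0.022], "turn": [0, 0, -0.183], "grip": 1},
  {"dp": [-0.225, 0.403, 0.022], "turn": [0, 0, -0.183], "grip": 1},
  {"dp": [-0.225, 0.403, 0.022], "turn": [0, 0, -0.183], "grip": 1},
  {"dp": [-0.225, 0.403, 0.022], "turn": [0, 0, -0.183], "grip": 1},
  {"dp": [-0.225, 0.403, 0.022], "turn": [0, 0, -0.183], "grip": 1},
  {"dp": [-0.225, 0.403, 0.022], "turn": [0, 0, -0.183], "grip": 1},
])

```text
t: 23.35
ee_pos: [0.364, 0.3418, 0.1327]
eef_rot: [[0.074, 0.997, 0.0], [0.997, -0.074, -0.0], [-0.0, 0.0, -1.0]]
wrist_force: [-0.5, -0.3, -0.3]
width: 0.0245
grip_force: 40.0
```

```bash
python3 - <<'E'
from h import *
im,M=look(["coB","ba2","coP"],"pics/t7.png")
g=cv2.cvtColor(im,cv2.COLOR_RGB2GRAY)
for t in(219,222,225):
    f=find((g>t)&(M["white"]),np.array((281,192)),.039,15);print(t,f)
cv2.imwrite("pics/c7.png",cv2.cvtColor(cv2.resize(im[130:330,60:360],None,fx=2.6,fy=2.6,interpolation=cv2.INTER_CUBIC),cv2.COLOR_RGB2BGR))
E
```

```text
coB (array([ 0.6041, -0.2734]), 'L47 W24 ang43.8 n224')
ba2 (array([ 0.6512, -0.2138]), 'L54 W28 ang59.2 n244')
coP None
219 (array([ 0.60665936, -0.00431025]), 45.250308990478516, 21.743223190307617, 89.15959167480469, np.int32(217))
222 (array([ 0.60616296, -0.00339759]), 41.68354415893555, 22.235490798950195, 83.92105102539062, np.int32(194))
225 (array([ 0.60627283, -0.00335693]), 38.98431396484375, 19.353681564331055, 85.04838562011719, np.int32(162))
```

View pics/c7.png

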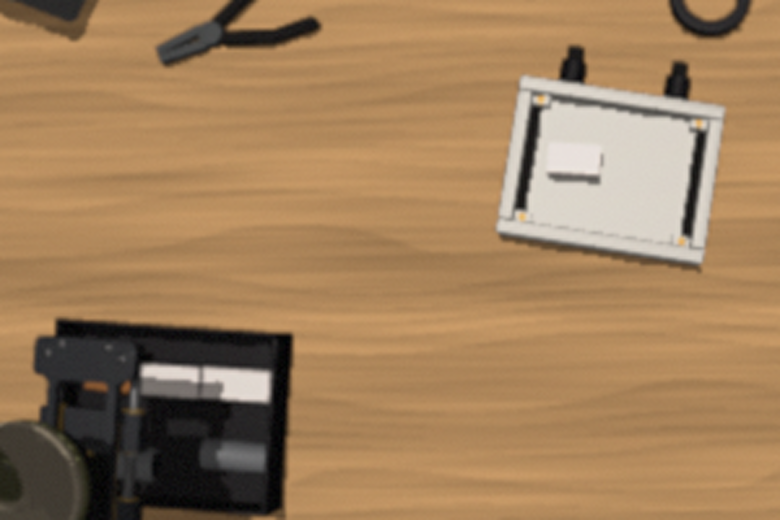

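The crop shows trunkings at (235,384) and (170,380), a batten at (105,385) and a conduit at (237,457), all lying in the tub. The pit trunking at (575,158) comes next.

move_arm([
  {"dp": [0, 0, -0.04], "turn": [0, 0, 0], "grip": 1},
  {"dp": [0, 0, -0.087], "turn": [0, 0, 0], "grip": 1},
  {"dp": [0, 0, -0.087], "turn": [0, 0, 0], "grip": 1},
  {"dp": [0, 0, -0.087], "turn": [0, 0, 0], "grip": 0.55},
  {"dp": [0, 0, -0.087], "turn": [0, 0, 0], "grip": 0.55},
  {"dp": [0, 0, -0.087], "turn": [0, 0, 0], "grip": 0.55},
  {"dp": [0, 0, -0.04], "turn": [0, 0, 0], "grip": 0.55},
  {"dp": [0, 0, 0.0], "turn": [0, 0, 0], "grip": 0.55},
  {"dp": [0.05, -0.09, 0.01], "turn": [0, 0, 0.03], "grip": 0.55},
  {"dp": [0.243, -0.346, -0.052], "turn": [0, 0, 0.03], "grip": 0.55},
  {"dp": [0.243, -0.346, -0.052], "turn": [0, 0, 0.03], "grip": 0.55},
  {"dp": [0.243, -0.346, -0.052], "turn": [0, 0, 0.03], "grip": 0.55},
  {"dp": [0.243, -0.346, -0.052], "turn": [0, 0, 0.03], "grip": 0.55},
  {"dp": [0.243, -0.346, -0.052], "turn": [0, 0, 0.03], "grip": 0.55},
  {"dp": [0.243, -0.346, -0.052], "turn": [0, 0, 0.03], "grip": 0.55},
  {"dp": [0.243, -0.346, -0.052], "turn": [0, 0, 0.03], "grip": 0.55},
  {"dp": [0.243, -0.346, -0.052], "turn": [0, 0, 0.03], "grip": 0.55},
  {"dp": [0.243, -0.346, -0.052], "turn": [0, 0, 0.03], "grip": 0.55},
  {"dp": [0.243, -0.346, -0.052], "turn": [0, 0, 0.03], "grip": 0.55},
  {"dp": [0.243, -0.346, -0.052], "turn": [0, 0, 0.03], "grip": 0.55},
])

```text
t: 25.4
ee_pos: [0.6065, -0.0018, 0.0814]
eef_rot: [[0.041, 0.999, 0.001], [0.999, -0.041, 0.001], [0.001, 0.001, -1.0]]
wrist_force: [-0.2, 0.9, -0.1]
width: 0.039
grip_force: 0.0
```

move_arm([
  {"dp": [0, 0, -0.035], "turn": [0, 0, 0], "grip": 0.55},
  {"dp": [0, 0, -0.054], "turn": [0, 0, 0], "grip": 0.55},
  {"dp": [0, 0, -0.054], "turn": [0, 0, 0], "grip": 0.55},
  {"dp": [0, 0, -0.054], "turn": [0, 0, 0], "grip": 1},
  {"dp": [0, 0, -0.054], "turn": [0, 0, 0], "grip": 1},
  {"dp": [0, 0, -0.054], "turn": [0, 0, 0], "grip": 1},
  {"dp": [0, 0, -0.054], "turn": [0, 0, 0], "grip": 1},
  {"dp": [0, 0, -0.054], "turn": [0, 0, 0], "grip": 1},
  {"dp": [0, 0, -0.02], "turn": [0, 0, 0], "grip": 1},
  {"dp": [0, 0, 0.03], "turn": [0, 0, 0], "grip": 1},
])

```text
t: 26.4
ee_pos: [0.6047, -0.0032, 0.1098]
eef_rot: [[0.043, 0.999, -0.004], [0.999, -0.043, -0.001], [-0.001, -0.004, -1.0]]
wrist_force: [0.8, 0.2, 0.8]
width: 0.0247
grip_force: 40.0
```

move_arm([
  {"dp": [-0.239, 0.403, 0.022], "turn": [0, 0, -0.03], "grip": 1},
  {"dp": [-0.239, 0.403, 0.022], "turn": [0, 0, -0.03], "grip": 1},
  {"dp": [-0.239, 0.403, 0.022], "turn": [0, 0, -0.03], "grip": 1},
  {"dp": [-0.239, 0.403, 0.022], "turn": [0, 0, -0.03], "grip": 1},
  {"dp": [-0.239, 0.403, 0.022], "turn": [0, 0, -0.03], "grip": 1},
  {"dp": [-0.239, 0.403, 0.022], "turn": [0, 0, -0.03], "grip": 1},
  {"dp": [-0.239, 0.403, 0.022], "turn": [0, 0, -0.03], "grip": 1},
  {"dp": [-0.239, 0.403, 0.022], "turn": [0, 0, -0.03], "grip": 1},
  {"dp": [-0.239, 0.403, 0.022], "turn": [0, 0, -0.03], "grip": 1},
  {"dp": [-0.239, 0.403, 0.022], "turn": [0, 0, -0.03], "grip": 1},
  {"dp": [-0.239, 0.403, 0.022], "turn": [0, 0, -0.03], "grip": 1},
  {"dp": [-0.239, 0.403, 0.022], "turn": [0, 0, -0.03], "grip": 1},
])

```text
t: 27.6
ee_pos: [0.3678, 0.3992, 0.1329]
eef_rot: [[0.073, 0.997, 0.001], [0.997, -0.073, -0.0], [0.0, 0.001, -1.0]]
wrist_force: [1.2, -1.0, -0.2]
width: 0.0247
grip_force: 40.0
```

```bash
python3 - <<'E'
from h import *
im,M=look(["coB","ba2","trP"],"pics/t8.png")
# box outer rim: white comp + inside, projected at rim
m=M["white"].astype(np.uint8)[140:245,240:350].copy()
m=cv2.morphologyEx(m,cv2.MORPH_CLOSE,np.ones((3,3)))
cs,hi=cv2.findContours(m,cv2.RETR_EXTERNAL,cv2.CHAIN_APPROX_NONE)
c=max(cs,key=cv2.contourArea).reshape(-1,2)+[240,140]
q=cv2.minAreaRect((cast("top",c,.034)*1000).astype(np.float32));print("box",q)
print(cast("top",cv2.boxPoints(cv2.minAreaRect(c.astype(np.float32))),.034))
E
```

```text
coB (array([ 0.6046, -0.2737]), 'L47 W24 ang46.1 n223')
ba2 (array([ 0.6519, -0.2141]), 'L53 W27 ang57.3 n237')
trP (array([ 0.6041, -0.0053]), 'L65 W64 ang10.6 n709')
box ((597.3903198242188, -34.71080780029297), (172.17222595214844, 132.3000030517578), 80.40192413330078)
[[ 0.54645403  0.06105951]
 [ 0.67736325  0.04002246]
 [ 0.64808484 -0.13156118]
 [ 0.51783836 -0.10842333]]
```

move_arm([
  {"dp": [0, 0, -0.04], "turn": [0, 0, 0], "grip": 1},
  {"dp": [0, 0, -0.087], "turn": [0, 0, 0], "grip": 1},
  {"dp": [0, 0, -0.087], "turn": [0, 0, 0], "grip": 1},
  {"dp": [0, 0, -0.087], "turn": [0, 0, 0], "grip": 0.55},
  {"dp": [0, 0, -0.087], "turn": [0, 0, 0], "grip": 0.55},
  {"dp": [0, 0, -0.087], "turn": [0, 0, 0], "grip": 0.55},
  {"dp": [0, 0, -0.04], "turn": [0, 0, 0], "grip": 0.55},
  {"dp": [0, 0, 0.0], "turn": [0, 0, 0], "grip": 0.55},
])

```text
t: 28.45
ee_pos: [0.3677, 0.3995, 0.1351]
eef_rot: [[0.073, 0.997, 0.001], [0.997, -0.073, 0.0], [0.001, 0.001, -1.0]]
wrist_force: [1.6, 1.9, -0.1]
width: 0.0389
grip_force: 0.0
```

move_arm([
  {"dp": [0.237, -0.673, -0.052], "turn": [0, 0, -0.715], "grip": 0.4},
  {"dp": [0.237, -0.673, -0.052], "turn": [0, 0, -0.715], "grip": 0.4},
  {"dp": [0.237, -0.673, -0.052], "turn": [0, 0, -0.715], "grip": 0.4},
  {"dp": [0.237, -0.673, -0.052], "turn": [0, 0, -0.715], "grip": 0.4},
  {"dp": [0.237, -0.673, -0.052], "turn": [0, 0, -0.715], "grip": 0.4},
  {"dp": [0.237, -0.673, -0.052], "turn": [0, 0, -0.715], "grip": 0.4},
  {"dp": [0.237, -0.673, -0.052], "turn": [0, 0, -0.715], "grip": 0.4},
  {"dp": [0.237, -0.673, -0.052], "turn": [0, 0, -0.715], "grip": 0.4},
  {"dp": [0.237, -0.673, -0.052], "turn": [0, 0, -0.715], "grip": 0.4},
  {"dp": [0.237, -0.673, -0.052], "turn": [0, 0, -0.715], "grip": 0.4},
  {"dp": [0.237, -0.673, -0.052], "turn": [0, 0, -0.715], "grip": 0.4},
  {"dp": [0.237, -0.673, -0.052], "turn": [0, 0, -0.715], "grip": 0.4},
  {"dp": [0.237, -0.673, -0.052], "turn": [0, 0, -0.715], "grip": 0.4},
  {"dp": [0.237, -0.673, -0.052], "turn": [0, 0, -0.715], "grip": 0.4},
  {"dp": [0.237, -0.673, -0.052], "turn": [0, 0, -0.715], "grip": 0.4},
  {"dp": [0.237, -0.673, -0.052], "turn": [0, 0, -0.715], "grip": 0.4},
  {"dp": [0.237, -0.673, -0.052], "turn": [0, 0, -0.715], "grip": 0.4},
])

```text
t: 30.15
ee_pos: [0.6048, -0.273, 0.0815]
eef_rot: [[0.709, 0.705, 0.001], [0.705, -0.709, 0.0], [0.001, 0.001, -1.0]]
wrist_force: [0.7, 0.4, -0.5]
width: 0.0519
grip_force: 0.0
```

move_arm([
  {"dp": [0, 0, -0.04], "turn": [0, 0, 0], "grip": 0.4},
  {"dp": [0, 0, -0.068], "turn": [0, 0, 0], "grip": 0.4},
  {"dp": [0, 0, -0.068], "turn": [0, 0, 0], "grip": 0.4},
  {"dp": [0, 0, -0.068], "turn": [0, 0, 0], "grip": 1},
  {"dp": [0, 0, -0.068], "turn": [0, 0, 0], "grip": 1},
  {"dp": [0, 0, -0.068], "turn": [0, 0, 0], "grip": 1},
  {"dp": [0, 0, -0.068], "turn": [0, 0, 0], "grip": 1},
  {"dp": [0, 0, -0.068], "turn": [0, 0, 0], "grip": 1},
  {"dp": [0, 0, -0.068], "turn": [0, 0, 0], "grip": 1},
  {"dp": [0, 0, -0.068], "turn": [0, 0, 0], "grip": 1},
  {"dp": [0, 0, -0.02], "turn": [0, 0, 0], "grip": 1},
  {"dp": [0, 0, 0.03], "turn": [0, 0, 0], "grip": 1},
])

```text
t: 31.35
ee_pos: [0.6032, -0.2729, 0.1103]
eef_rot: [[0.709, 0.705, -0.004], [0.705, -0.709, 0.001], [-0.002, -0.003, -1.0]]
wrist_force: [1.4, -0.1, -0.4]
width: 0.0246
grip_force: 40.0
```

move_arm([
  {"dp": [-0.213, 0.574, 0.05], "turn": [0, 0, 0.715], "grip": 1},
  {"dp": [-0.213, 0.574, 0.05], "turn": [0, 0, 0.715], "grip": 1},
  {"dp": [-0.213, 0.574, 0.05], "turn": [0, 0, 0.715], "grip": 1},
  {"dp": [-0.213, 0.574, 0.05], "turn": [0, 0, 0.715], "grip": 1},
  {"dp": [-0.213, 0.574, 0.05], "turn": [0, 0, 0.715], "grip": 1},
  {"dp": [-0.213, 0.574, 0.05], "turn": [0, 0, 0.715], "grip": 1},
  {"dp": [-0.213, 0.574, 0.05], "turn": [0, 0, 0.715], "grip": 1},
  {"dp": [-0.213, 0.574, 0.05], "turn": [0, 0, 0.715], "grip": 1},
  {"dp": [-0.213, 0.574, 0.05], "turn": [0, 0, 0.715], "grip": 1},
  {"dp": [-0.213, 0.574, 0.05], "turn": [0, 0, 0.715], "grip": 1},
  {"dp": [-0.213, 0.574, 0.05], "turn": [0, 0, 0.715], "grip": 1},
  {"dp": [-0.213, 0.574, 0.05], "turn": [0, 0, 0.715], "grip": 1},
  {"dp": [-0.213, 0.574, 0.05], "turn": [0, 0, 0.715], "grip": 1},
  {"dp": [-0.213, 0.574, 0.05], "turn": [0, 0, 0.715], "grip": 1},
  {"dp": [-0.213, 0.574, 0.05], "turn": [0, 0, 0.715], "grip": 1},
])

```text
t: 32.85
ee_pos: [0.3919, 0.2994, 0.1604]
eef_rot: [[0.074, 0.997, 0.0], [0.997, -0.074, -0.001], [-0.001, 0.0, -1.0]]
wrist_force: [-0.0, -1.0, -0.1]
width: 0.0242
grip_force: 40.0
```

```bash
python3 - <<'E'
from h import *
im,M=look(["coB","ba2","cover"],"pics/t9.png")
cv2.imwrite("pics/c9.png",cv2.cvtColor(cv2.resize(im[130:350,50:350],None,fx=2.6,fy=2.6,interpolation=cv2.INTER_CUBIC),cv2.COLOR_RGB2BGR))
E
```

```text
coB None
ba2 (array([ 0.6554, -0.1837]), 'L33 W26 ang50.1 n131')
cover (array([ 0.4113, -0.3096]), 'L143 W103 ang-76.0 n2819')
```

View pics/c9.png

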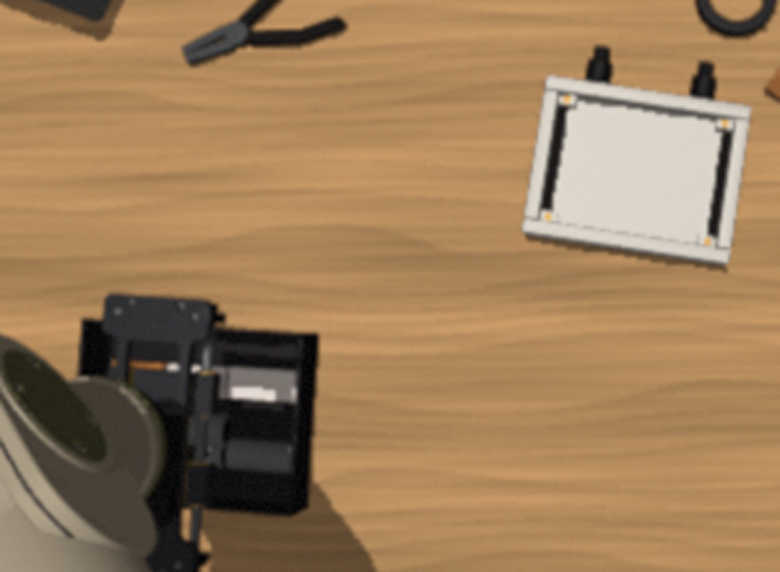

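The pit is empty and the tub pieces lie flat. The second batten has been knocked towards the box and now shows at the right edge, around (775,85). I'll release the conduit and re-measure.

move_arm([
  {"dp": [0, 0, -0.04], "turn": [0, 0, 0], "grip": 1},
  {"dp": [0, 0, -0.085], "turn": [0, 0, 0], "grip": 1},
  {"dp": [0, 0, -0.112], "turn": [0, 0, 0], "grip": 1},
  {"dp": [0, 0, -0.112], "turn": [0, 0, 0], "grip": 1},
  {"dp": [0, 0, -0.112], "turn": [0, 0, 0], "grip": 0.6},
  {"dp": [0, 0, -0.112], "turn": [0, 0, 0], "grip": 0.6},
  {"dp": [0, 0, -0.112], "turn": [0, 0, 0], "grip": 0.6},
  {"dp": [0, 0, -0.06], "turn": [0, 0, 0], "grip": 0.6},
  {"dp": [0, 0, -0.02], "turn": [0, 0, 0], "grip": 0.6},
])

```text
t: 33.8
ee_pos: [0.3915, 0.3003, 0.1428]
eef_rot: [[0.073, 0.997, 0.0], [0.997, -0.073, -0.0], [-0.0, 0.0, -1.0]]
wrist_force: [1.2, 0.3, -0.4]
width: 0.0345
grip_force: 0.0
```

```bash
sed -i 's/ba2=("brown",(375,170),.0125,20)/ba2=("brown",(355,165),.0125,45)/' h.py; python3 - <<'E'
from h import *
im,M=look(["ba2","cover"],"pics/t10.png")
s=r.sense();print(s["ee_pos"])
def box(win,z,thr=None):
    x0,y0,x1,y1=win;m=M["white"].astype(np.uint8)[y0:y1,x0:x1].copy()
    cs,_=cv2.findContours(m,cv2.RETR_EXTERNAL,cv2.CHAIN_APPROX_NONE)
    return max(cs,key=cv2.contourArea).reshape(-1,2)+[x0,y0]
# inner black gasket bars (z=.030)
b=M["black"].astype(np.uint8)
for s in((264,191),(329,206)):
    m=b.copy();w=np.zeros_like(m);w[162:226,254:340]=1;m&=w
    print("bar",find(m,np.array(s),.030,40))
cv2.imwrite("pics/c10.png",cv2.cvtColor(cv2.resize(im[140:330,240:480],None,fx=3,fy=3,interpolation=cv2.INTER_CUBIC),cv2.COLOR_RGB2BGR))
E
```

```text
ba2 (array([ 0.6609, -0.175 ]), 'L54 W27 ang51.8 n241')
cover (array([ 0.4114, -0.3096]), 'L143 W103 ang-76.0 n2817')
[0.39435698 0.30261966 0.14983567]
bar (array([0.60860052, 0.03455921]), 84.6097412109375, 5.207335472106934, -9.619247436523438, np.int32(94))
bar (array([ 0.5848396 , -0.10342934]), 83.7879409790039, 5.206087112426758, -9.380966186523438, np.int32(90))
```

View pics/c10.png

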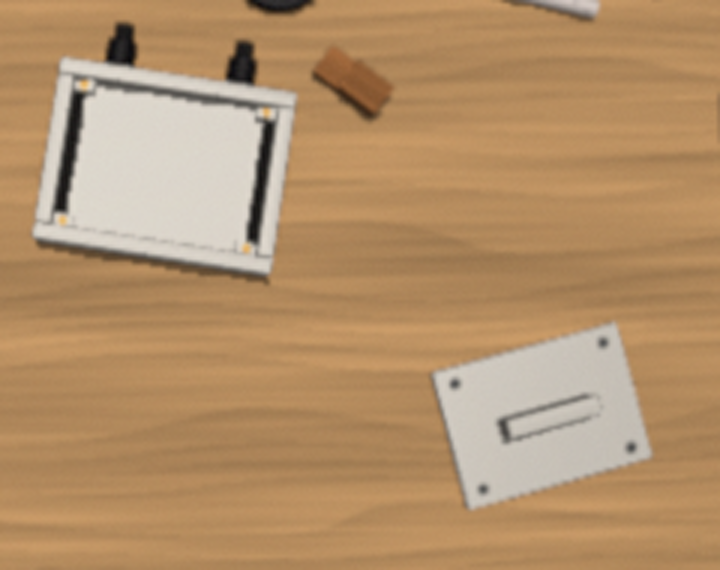

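move_arm([
  {"dp": [0.27, -0.475, -0.06], "turn": [0, 0, -0.557], "grip": 0.45},
  {"dp": [0.27, -0.475, -0.06], "turn": [0, 0, -0.557], "grip": 0.45},
  {"dp": [0.27, -0.475, -0.06], "turn": [0, 0, -0.557], "grip": 0.45},
  {"dp": [0.27, -0.475, -0.06], "turn": [0, 0, -0.557], "grip": 0.45},
  {"dp": [0.27, -0.475, -0.06], "turn": [0, 0, -0.557], "grip": 0.45},
  {"dp": [0.27, -0.475, -0.06], "turn": [0, 0, -0.557], "grip": 0.45},
  {"dp": [0.27, -0.475, -0.06], "turn": [0, 0, -0.557], "grip": 0.45},
  {"dp": [0.27, -0.475, -0.06], "turn": [0, 0, -0.557], "grip": 0.45},
  {"dp": [0.27, -0.475, -0.06], "turn": [0, 0, -0.557], "grip": 0.45},
  {"dp": [0.27, -0.475, -0.06], "turn": [0, 0, -0.557], "grip": 0.45},
  {"dp": [0.27, -0.475, -0.06], "turn": [0, 0, -0.557], "grip": 0.45},
  {"dp": [0.27, -0.475, -0.06], "turn": [0, 0, -0.557], "grip": 0.45},
  {"dp": [0.27, -0.475, -0.06], "turn": [0, 0, -0.557], "grip": 0.45},
  {"dp": [0.27, -0.475, -0.06], "turn": [0, 0, -0.557], "grip": 0.45},
])

```text
t: 35.25
ee_pos: [0.6618, -0.1728, 0.0812]
eef_rot: [[0.588, 0.809, 0.001], [0.809, -0.588, 0.001], [0.001, 0.0, -1.0]]
wrist_force: [0.1, -0.4, -0.1]
width: 0.048
grip_force: 0.0
```

move_arm([
  {"dp": [0, 0, -0.04], "turn": [0, 0, 0], "grip": 0.45},
  {"dp": [0, 0, -0.068], "turn": [0, 0, 0], "grip": 0.45},
  {"dp": [0, 0, -0.068], "turn": [0, 0, 0], "grip": 0.45},
  {"dp": [0, 0, -0.068], "turn": [0, 0, 0], "grip": 1},
  {"dp": [0, 0, -0.068], "turn": [0, 0, 0], "grip": 1},
  {"dp": [0, 0, -0.068], "turn": [0, 0, 0], "grip": 1},
  {"dp": [0, 0, -0.068], "turn": [0, 0, 0], "grip": 1},
  {"dp": [0, 0, -0.068], "turn": [0, 0, 0], "grip": 1},
  {"dp": [0, 0, -0.068], "turn": [0, 0, 0], "grip": 1},
  {"dp": [0, 0, -0.02], "turn": [0, 0, 0], "grip": 1},
  {"dp": [0, 0, 0.03], "turn": [0, 0, 0], "grip": 1},
])

```text
t: 36.35
ee_pos: [0.6601, -0.174, 0.1103]
eef_rot: [[0.589, 0.808, -0.003], [0.808, -0.589, 0.0], [-0.002, -0.003, -1.0]]
wrist_force: [1.1, 0.3, 0.2]
width: 0.0244
grip_force: 40.0
```

move_arm([
  {"dp": [-0.265, 0.555, 0.05], "turn": [0, 0, 0.557], "grip": 1},
  {"dp": [-0.265, 0.555, 0.05], "turn": [0, 0, 0.557], "grip": 1},
  {"dp": [-0.265, 0.555, 0.05], "turn": [0, 0, 0.557], "grip": 1},
  {"dp": [-0.265, 0.555, 0.05], "turn": [0, 0, 0.557], "grip": 1},
  {"dp": [-0.265, 0.555, 0.05], "turn": [0, 0, 0.557], "grip": 1},
  {"dp": [-0.265, 0.555, 0.05], "turn": [0, 0, 0.557], "grip": 1},
  {"dp": [-0.265, 0.555, 0.05], "turn": [0, 0, 0.557], "grip": 1},
  {"dp": [-0.265, 0.555, 0.05], "turn": [0, 0, 0.557], "grip": 1},
  {"dp": [-0.265, 0.555, 0.05], "turn": [0, 0, 0.557], "grip": 1},
  {"dp": [-0.265, 0.555, 0.05], "turn": [0, 0, 0.557], "grip": 1},
  {"dp": [-0.265, 0.555, 0.05], "turn": [0, 0, 0.557], "grip": 1},
  {"dp": [-0.265, 0.555, 0.05], "turn": [0, 0, 0.557], "grip": 1},
  {"dp": [-0.265, 0.555, 0.05], "turn": [0, 0, 0.557], "grip": 1},
  {"dp": [-0.265, 0.555, 0.05], "turn": [0, 0, 0.557], "grip": 1},
])

```text
t: 37.75
ee_pos: [0.3945, 0.3834, 0.1606]
eef_rot: [[0.068, 0.998, -0.0], [0.998, -0.068, 0.001], [0.001, -0.0, -1.0]]
wrist_force: [0.7, -0.8, -0.8]
width: 0.0248
grip_force: 40.0
```

move_arm([
  {"dp": [0, 0, -0.04], "turn": [0, 0, 0], "grip": 1},
  {"dp": [0, 0, -0.085], "turn": [0, 0, 0], "grip": 1},
  {"dp": [0, 0, -0.112], "turn": [0, 0, 0], "grip": 1},
  {"dp": [0, 0, -0.112], "turn": [0, 0, 0], "grip": 1},
  {"dp": [0, 0, -0.112], "turn": [0, 0, 0], "grip": 0.6},
  {"dp": [0, 0, -0.112], "turn": [0, 0, 0], "grip": 0.6},
  {"dp": [0, 0, -0.112], "turn": [0, 0, 0], "grip": 0.6},
  {"dp": [0, 0, -0.06], "turn": [0, 0, 0], "grip": 0.6},
  {"dp": [0, 0, -0.02], "turn": [0, 0, 0], "grip": 0.6},
])

```text
t: 38.65
ee_pos: [0.3965, 0.3804, 0.1429]
eef_rot: [[0.073, 0.997, 0.0], [0.997, -0.073, 0.0], [0.0, 0.0, -1.0]]
wrist_force: [1.4, 0.8, 0.8]
width: 0.0348
grip_force: 0.0
```

move_arm([
  {"dp": [0.015, -0.69, 0.01], "turn": [0, 0, 0.316], "grip": 0.5},
  {"dp": [0.015, -0.69, 0.01], "turn": [0, 0, 0.316], "grip": 0.5},
  {"dp": [0.015, -0.69, 0.01], "turn": [0, 0, 0.316], "grip": 0.5},
  {"dp": [0.015, -0.69, 0.01], "turn": [0, 0, 0.316], "grip": 0.5},
  {"dp": [0.015, -0.69, 0.01], "turn": [0, 0, 0.316], "grip": 0.5},
  {"dp": [0.015, -0.69, 0.01], "turn": [0, 0, 0.316], "grip": 0.5},
  {"dp": [0.015, -0.69, 0.01], "turn": [0, 0, 0.316], "grip": 0.5},
  {"dp": [0.015, -0.69, 0.01], "turn": [0, 0, 0.316], "grip": 0.5},
  {"dp": [0.015, -0.69, 0.01], "turn": [0, 0, 0.316], "grip": 0.5},
  {"dp": [0.015, -0.69, 0.01], "turn": [0, 0, 0.316], "grip": 0.5},
  {"dp": [0.015, -0.69, 0.01], "turn": [0, 0, 0.316], "grip": 0.5},
  {"dp": [0.015, -0.69, 0.01], "turn": [0, 0, 0.316], "grip": 0.5},
  {"dp": [0.015, -0.69, 0.01], "turn": [0, 0, 0.316], "grip": 0.5},
  {"dp": [0.015, -0.69, 0.01], "turn": [0, 0, 0.316], "grip": 0.5},
  {"dp": [0.015, -0.69, 0.01], "turn": [0, 0, 0.316], "grip": 0.5},
  {"dp": [0.015, -0.69, 0.01], "turn": [0, 0, 0.316], "grip": 0.5},
  {"dp": [0.015, -0.69, 0.01], "turn": [0, 0, 0.316], "grip": 0.5},
])

```text
t: 40.35
ee_pos: [0.4118, -0.3084, 0.1509]
eef_rot: [[-0.242, 0.97, 0.001], [0.97, 0.242, 0.001], [0.001, 0.001, -1.0]]
wrist_force: [-0.3, -0.1, 0.0]
width: 0.0439
grip_force: 0.0
```

```bash
python3 - <<'E'
from h import *
im=r.get_image("top");b=r.get_image("scene")
a=cv2.resize(im[230:345,60:190],(390,345),interpolation=cv2.INTER_CUBIC)
c=cv2.resize(b[120:220,350:480],(400,308),interpolation=cv2.INTER_CUBIC)
o=np.zeros((345,790,3),np.uint8);o[:,:390]=a;o[:308,390:]=c
cv2.imwrite("pics/c11.png",cv2.cvtColor(o,cv2.COLOR_RGB2BGR))
print(r.sense()["ee_pos"])
E
```

```text
[ 0.41211592 -0.30786931  0.15091508]
```

View pics/c11.png

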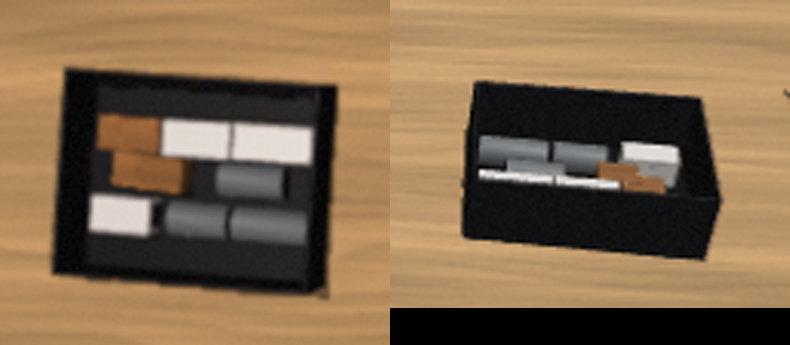

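All eight pieces lie in the tub: white at (120,215), (195,140) and (270,143), grey at (195,220), (268,224) and (250,182), and brown at (128,132) and (150,172). Next I pick up the cover.

move_arm([
  {"dp": [0, 0, -0.04], "turn": [0, 0, 0], "grip": 0.5},
  {"dp": [0, 0, -0.08], "turn": [0, 0, 0], "grip": 0.5},
  {"dp": [0, 0, -0.11], "turn": [0, 0, 0], "grip": 0.5},
  {"dp": [0, 0, -0.127], "turn": [0, 0, 0], "grip": 0.5},
  {"dp": [0, 0, -0.127], "turn": [0, 0, 0], "grip": 0.5},
  {"dp": [0, 0, -0.127], "turn": [0, 0, 0], "grip": 1},
  {"dp": [0, 0, -0.127], "turn": [0, 0, 0], "grip": 1},
  {"dp": [0, 0, -0.127], "turn": [0, 0, 0], "grip": 1},
  {"dp": [0, 0, -0.127], "turn": [0, 0, 0], "grip": 1},
  {"dp": [0, 0, -0.127], "turn": [0, 0, 0], "grip": 1},
  {"dp": [0, 0, -0.127], "turn": [0, 0, 0], "grip": 1},
  {"dp": [0, 0, -0.127], "turn": [0, 0, 0], "grip": 1},
  {"dp": [0, 0, -0.127], "turn": [0, 0, 0], "grip": 1},
], grip_force=60)

```text
t: 41.75
ee_pos: [0.4115, -0.3095, 0.0241]
eef_rot: [[-0.24, 0.971, 0.0], [0.971, 0.24, 0.0], [0.0, 0.0, -1.0]]
wrist_force: [-2.8, 1.1, 6.8]
width: 0.0133
grip_force: 60.0
```

```bash
python3 - <<'E'
from h import *
s=r.sense();print(s["ee_pos"],s["width"],s["wrist_force"]);look(["cover"])
E
```

```text
[ 0.41149196 -0.30948496  0.02407011] 0.013345711518809521 [-2.75335008  1.11443394  6.80537004]
cover (array([ 0.4103, -0.2557]), 'L81 W37 ang13.9 n526')
```

move_arm([
  {"dp": [0, 0, 0.02], "turn": [0, 0, 0], "grip": 1},
  {"dp": [0, 0, 0.05], "turn": [0, 0, 0], "grip": 1},
  {"dp": [0, 0, 0.08], "turn": [0, 0, 0], "grip": 1},
  {"dp": [0.03, 0.045, 0.08], "turn": [0, 0, -0.05], "grip": 1},
  {"dp": [0.06, 0.09, 0.08], "turn": [0, 0, -0.15], "grip": 1},
  {"dp": [0.09, 0.135, 0.08], "turn": [0, 0, -0.25], "grip": 1},
  {"dp": [0.12, 0.18, 0.08], "turn": [0, 0, -0.35], "grip": 1},
  {"dp": [0.155, 0.23, 0.08], "turn": [0, 0, -0.412], "grip": 1},
  {"dp": [0.186, 0.275, 0.08], "turn": [0, 0, -0.412], "grip": 1},
  {"dp": [0.186, 0.275, 0.08], "turn": [0, 0, -0.412], "grip": 1},
  {"dp": [0.186, 0.275, 0.06], "turn": [0, 0, -0.412], "grip": 1},
  {"dp": [0.186, 0.275, 0.06], "turn": [0, 0, -0.412], "grip": 1},
  {"dp": [0.186, 0.275, 0.06], "turn": [0, 0, -0.412], "grip": 1},
])

```text
t: 43.1
ee_pos: [0.5966, -0.0353, 0.0835]
eef_rot: [[0.169, 0.986, -0.001], [0.986, -0.169, -0.001], [-0.001, -0.001, -1.0]]
wrist_force: [-0.5, -0.8, -2.0]
width: 0.0133
grip_force: 60.0
```

```bash
python3 - <<'E'
from h import *
im=r.get_image("top");b=r.get_image("scene");s=r.sense();print(s["ee_pos"],s["width"],s["wrist_force"])
a=cv2.resize(im[130:260,225:365],(420,390),interpolation=cv2.INTER_CUBIC)
c=cv2.resize(b[140:270,195:320],(375,390),interpolation=cv2.INTER_CUBIC)
cv2.imwrite("pics/c12.png",cv2.cvtColor(np.hstack([a,c]),cv2.COLOR_RGB2BGR))
E
```

```text
[ 0.59726776 -0.03555946  0.08438856] 0.013868152237667124 [-0.54107743 -0.90278367 -2.55568493]
```

View pics/c12.png

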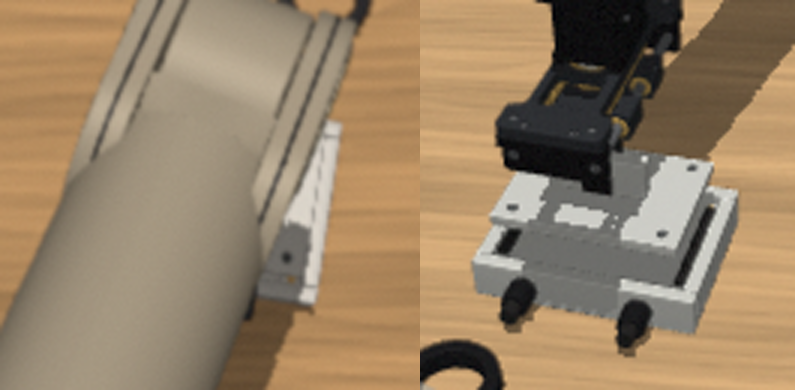

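The cover hangs level over the box, lined up with the opening. Lowering slowly.

move_arm([
  {"dp": [0, 0, -0.012], "turn": [0, 0, 0], "grip": 1},
  {"dp": [0, 0, -0.022], "turn": [0, 0, 0], "grip": 1},
  {"dp": [0, 0, -0.022], "turn": [0, 0, 0], "grip": 1},
  {"dp": [0, 0, -0.024], "turn": [0, 0, 0], "grip": 1},
  {"dp": [0, 0, -0.026], "turn": [0, 0, 0], "grip": 1},
  {"dp": [0, 0, -0.028], "turn": [0, 0, 0], "grip": 1},
  {"dp": [0, 0, -0.029], "turn": [0, 0, 0], "grip": 1},
  {"dp": [0, 0, -0.029], "turn": [0, 0, 0], "grip": 1},
])

```text
t: 44.0
ee_pos: [0.5974, -0.0343, 0.0545]
eef_rot: [[0.168, 0.986, 0.0], [0.986, -0.168, -0.0], [-0.0, 0.0, -1.0]]
wrist_force: [-0.2, 0.5, -2.6]
width: 0.0134
grip_force: 60.0
```

move_arm([
  {"dp": [0, 0, -0.001], "turn": [0, 0, 0], "grip": 1},
  {"dp": [0, 0, -0.002], "turn": [0, 0, 0], "grip": 1},
  {"dp": [0, 0, -0.003], "turn": [0, 0, 0], "grip": 1},
  {"dp": [0, 0, -0.004], "turn": [0, 0, 0], "grip": 1},
  {"dp": [0, 0, -0.004], "turn": [0, 0, 0], "grip": 1},
])

```text
t: 44.5
ee_pos: [0.5976, -0.0344, 0.0511]
eef_rot: [[0.168, 0.986, 0.0], [0.986, -0.168, 0.0], [0.0, 0.0, -1.0]]
wrist_force: [-3.6, 0.5, 4.5]
width: 0.0133
grip_force: 60.0
```

move_arm([
  {"dp": [0, 0, -0.001], "turn": [0, 0, 0], "grip": 1},
  {"dp": [0, 0, -0.002], "turn": [0, 0, 0], "grip": 1},
  {"dp": [0, 0, -0.003], "turn": [0, 0, 0], "grip": 1},
  {"dp": [0, 0, -0.004], "turn": [0, 0, 0], "grip": 1},
  {"dp": [0, 0, -0.004], "turn": [0, 0, 0], "grip": 1},
])

```text
t: 45.0
ee_pos: [0.5976, -0.0344, 0.048]
eef_rot: [[0.168, 0.986, 0.0], [0.986, -0.168, 0.001], [0.001, 0.0, -1.0]]
wrist_force: [-8.7, 2.2, 16.0]
width: 0.0134
grip_force: 60.0
```

move_arm([
  {"dp": [0, 0, -0.001], "turn": [0, 0, 0], "grip": 1},
  {"dp": [0, 0, -0.002], "turn": [0, 0, 0], "grip": 1},
  {"dp": [0, 0, -0.003], "turn": [0, 0, 0], "grip": 1},
  {"dp": [0, 0, -0.003], "turn": [0, 0, 0], "grip": 1},
])

```text
t: 45.4
ee_pos: [0.5976, -0.0344, 0.0478]
eef_rot: [[0.169, 0.986, 0.0], [0.986, -0.169, 0.003], [0.003, -0.0, -1.0]]
wrist_force: [-23.6, 5.1, 52.4]
width: 0.0135
grip_force: 60.0
```

move_arm([
  {"dp": [0, 0, 0.003], "turn": [0, 0, 0], "grip": 1},
  {"dp": [0, 0, 0.004], "turn": [0, 0, 0], "grip": 0.6},
  {"dp": [0, 0, 0.004], "turn": [0, 0, 0], "grip": 0.6},
  {"dp": [0, 0, 0.004], "turn": [0, 0, 0], "grip": 0.6},
  {"dp": [0, 0, 0.004], "turn": [0, 0, 0], "grip": 0.6},
  {"dp": [0, 0, 0.004], "turn": [0, 0, 0], "grip": 0.6},
  {"dp": [0, 0, 0.03], "turn": [0, 0, 0], "grip": 0.6},
  {"dp": [0, 0, 0.07], "turn": [0, 0, 0], "grip": 0.6},
  {"dp": [0, 0, 0.11], "turn": [0, 0, 0], "grip": 0.6},
  {"dp": [-0.12, 0, 0.15], "turn": [0, 0, 0], "grip": 0.6},
  {"dp": [-0.12, 0.1, 0.15], "turn": [0, 0, 0], "grip": 0.6},
  {"dp": [-0.12, 0.2, 0.15], "turn": [0, 0, 0], "grip": 0.6},
  {"dp": [-0.12, 0.25, 0.15], "turn": [0, 0, 0], "grip": 0.6},
  {"dp": [-0.12, 0.25, 0.15], "turn": [0, 0, 0], "grip": 0.6},
  {"dp": [-0.12, 0.25, 0.15], "turn": [0, 0, 0], "grip": 0.6},
])

```text
t: 46.9
ee_pos: [0.4813, 0.1947, 0.1924]
eef_rot: [[0.168, 0.986, 0.0], [0.986, -0.168, 0.002], [0.002, -0.0, -1.0]]
wrist_force: [1.3, 0.1, 0.1]
width: 0.0347
grip_force: 0.0
```

```bash
python3 - <<'E'
from h import *
im=r.get_image("top");b=r.get_image("scene")
a=cv2.resize(im[140:250,235:360],(400,352),interpolation=cv2.INTER_CUBIC)
c=cv2.resize(b[165:275,200:325],(400,352),interpolation=cv2.INTER_CUBIC)
cv2.imwrite("pics/c13.png",cv2.cvtColor(np.hstack([a,c]),cv2.COLOR_RGB2BGR))
E
```

```text
(no output)
```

View pics/c13.png

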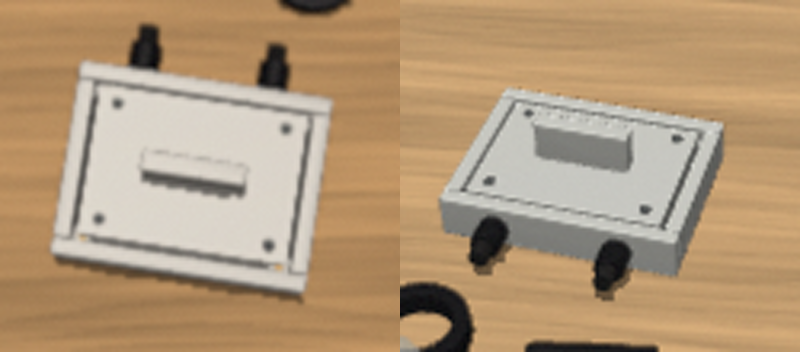

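Both views show the cover flush and centred in the opening, with even gaps all round and the rib up. Handing in.

```bash
python3 -c "
from station import r
print(r.finish_job())"
```

```text
the job is handed in; nothing more can be done
None
```

All eight offcuts are in the scrap tub, the cover is pressed down onto its stops and looks flush with the rim, and the job was handed in at about 47 s (no verdict was returned).

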